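# Check a jar lid in the limit gauge and sort it

### The job

Check the next jar lid, the one at the near end of the ware board (the end towards you): slide its flange along the steel limit gauge's base plate, into the mouth and on between the jaws with a light push, as far as it will go. If it enters the first, wider gap and is stopped by the step to the narrower one, it is good: set it down upright in the wooden tray; if it will not enter at all (too big), or runs on through the narrow gap to the back stop (too small), set it down upright in the round dark grey tub. Do not force or drop the lid, and leave the other two lids standing on the board as they are.

Things in the scene. Friction and masses are not known exactly. Their poses are not given: they have to be found in the camera images.
- lid_a: white jar lid, one of three alike from above; flange size untold, place on board random. 51.5 mm high, 0.11-0.22 kg. Foot: bare centred flange 18 mm deep, 42, 50 or 58 mm across. Then a round cap 76 mm across, its underside 18 mm and its top beside the knob 25 mm above the foot. Then a straight round knob 24 mm across up to 51 mm. Origin: centre of the flange's foot; z up
- lid_b: white jar lid, one of three alike from above; flange size untold, place on board random. 51.5 mm high, 0.11-0.22 kg. Foot: bare centred flange 18 mm deep, 42, 50 or 58 mm across. Then a round cap 76 mm across, its underside 18 mm and its top beside the knob 25 mm above the foot. Then a straight round knob 24 mm across up to 51 mm. Origin: centre of the flange's foot; z up
- lid_c: white jar lid, one of three alike from above; flange size untold, place on board random. 51.5 mm high, 0.11-0.22 kg. Foot: bare centred flange 18 mm deep, 42, 50 or 58 mm across. Then a round cap 76 mm across, its underside 18 mm and its top beside the knob 25 mm above the foot. Then a straight round knob 24 mm across up to 51 mm. Origin: centre of the flange's foot; z up
- ware_board: pale wooden board, 270 x 90 x 15 mm, fixed, lying on the worktop, its length roughly pointing away from the robot. Origin: centre of its underside; x along its length away from the robot, z up. The lids stand in a row on its top: near end at x = -85 mm, middle at 0, far end at +85 mm (within about 5 mm)
- gauge: steel limit gauge, fixed on the worktop: dark base plate 160 x 104 x 10 mm with bright rigid jaws 12 mm high on it (tops 22 mm above the worktop: a lid's cap passes over them, its flange runs between them). Origin: centre of the plate's underside; x points from the open mouth, which faces roughly towards the robot, to the back stop: the way a lid is pushed; z up
- gauge_mouth (a point): middle of the mouth on the base plate's top face; axes as gauge, at its x = -22, z = 10 mm. Plate reaches 58 mm in front. Gap 54 mm wide (go) from x = 0 to 38 mm, entry corners of radius 4 mm; 46 mm (no-go) from 40 to 92 mm; then back stop. The flange centre stops at about x = -11 mm if too big (58 mm), +30 if good (50 mm), +71 if too small (42 mm)
- pass_tray: open wooden rectangular tray for good lids, 150 x 118 mm outside, 30 mm high, walls 7 mm thick, fixed. Origin: centre of its underside; x along the 150 mm side. It and the round tub may have changed places
- pass_tray_in (a point): centre of the wooden tray's inner floor, axes as the tray; 5 mm above the worktop; inside 136 x 104 mm
- reject_tub: shallow round dark grey plastic tub for bad lids, 138 mm over the rim, 35 mm high, 116 mm across inside at the floor, wall 3 mm, fixed. Origin: centre of its underside
- reject_tub_in (a point): centre of the round tub's inner floor, 5 mm above the worktop
Not all that is in view belongs to the job. Of the things shaped like the pass_tray, the wooden one is meant.

How it is judged:
By the outcome, as a careful person would: the job done as asked, in the order asked, and still so for the second after the job is handed in, with the robot touching nothing.
It also fails if it takes over 48 s, if anything falls off the work surface, if the arm or the gripper's body presses on something with over 40 N, if the wrist force passes 120 N, or if a joint passes its speed limit or range.

### The arm

A 6-joint arm with a two-finger parallel gripper is mounted at the origin on a cart in front of the work surface, level with it; the furniture and walls round the work are solid. World frame = base frame: x ahead of the robot, y to its left, z up, the work surface at z = 0. Lengths are in mm, angles in rad, forces in N, time in s.
With the tool pointing down it reaches from about 300 to 775 mm from the base axis. Payload 14.6 kg.
Tool frame: the origin (TCP) lies between the finger pads; the fingertips stand manip.tip_reach ahead of it and the grasp point (between the pads) lies 5 mm behind it (manip.tip_reach is the distance from the TCP to the fingertips, in mm); z points along the fingers, y is the line along which they close (so a half turn about z gives the same grasp; the last joint's range is limited). The gripper opens to 94 mm and grips with 3 to 60 N. Pads are 16 mm wide; open, the fingers measure 119 mm over their backs; the gripper's body (75 mm by 177 mm) begins 78 mm behind the grasp point.
Start: joints at [-0.067, 0.3, 1.521, -0, 1.321, -0.067], TCP at [549.99, -0.002, 219.446] pointing down, gripper open.
Joint ranges: [-3.03, 3.03], [-0.79, 2.21], [0.23, 2.52], [-1.04, 4.18], [0, 3.07], [-2.55, 2.55]. Speed limits (rad/s): [2.22, 2.22, 2.57, 3.14, 3.14, 3.14].

### API

Orientations are given as [roll, pitch, yaw] about the fixed x, y, z axes, in that order (R = Rz(yaw) Ry(pitch) Rx(roll)).
In Python, from cell import manip gives the robot as it stands. The module is installed in compiled form; this text tells all that it offers.
- The arm moves only by the shell command python3 -m creep 'ROWS' [FORCE]. ROWS is JSON, a list of rows, each a list of 3 entries, a list of its own where there are three numbers: the opening, from -1 (shut) to 1 (fully open), then the shift along the tool's x, y, z in cm, then the turn about the tool's z in units of 5 degrees (1.0 is 5 degrees). In form: [[grip, [tx, ty, tz], roll], ...]. A call has 1 to 12 rows; each row is the pose to reach, as a shift and turn from the pose commanded when the call began, along the tool's axes at that moment; what a row does not reach only later rows make up. A row lasts 1/10 s, in which the tool goes at most 50 mm and 8.59 degrees, less where a joint would pass 70% of its speed; a pose out of reach is approached as far as the arm can. A call with a gripper value outside its range is refused whole. The fingers move at their own pace and stop on an object; FORCE is the grip in N (left out, the last holds). Time passes only in rows, so rows that repeat a pose let the fingers close. It gives the time, the measured TCP pose, the force, the opening and the grip force at its end, in the units of the state.
- manip.read_state(): the state, without advancing time (a new reading comes with each control period).
- manip.camera(name): name is "scene" or "side" or "wrist"; returns the picture (384x512x3 uint8, red, green, blue); there is no depth.
- manip.camera_params(name): a dict with "fovy" (degrees; the focal length in pixels is half the picture's height over the tangent of half this angle, whatever the lens; pixels are square), "cx", "cy" (the principal point, pixels), "origin" and "attitude" of the camera in the world. Camera axes: x right, y down, z forward; pixel columns grow to the right and rows downward; lengths in mm; the calibration is good to about 2 mm. A picture is of the moment at which its call begins: read the wrist's pose just before it. camera_params takes no time and is no camera call; for the wrist camera it gives the pose at the moment of the call.
- manip.sign_off(): hands the job in; it is judged then, once.
The state is a dict: "clock": time; "joints": joint angles; "qd": joint speeds; "effort": joint torques, N m; "eef_pos": TCP position; "eef_rot": TCP orientation; "wrist_force": force on the tool from outside, world axes, zero at the start; "moment": the same for the moment, N m; "finger_gap": finger opening in mm; "finger_force": force on a finger pad.
Only numpy, scipy, OpenCV 4.12 (cv2) and the standard library are available. Lean on these libraries where they do the work, as an engineer would, in place of code of your own. Each camera call takes 0.05 s, during which the arm holds its last target. There are 200 camera calls.

## Working session

There is one attempt and no reset: what is moved stays moved. The work goes in short steps, Python scripts to look and compute and a shell command to move; the robot and the scene stay as the last step left them, time stands still between calls to the robot, and variables do not carry over. Pictures are saved under pics/ and viewed, at most 10 in all, crops included, and the job is handed in when it is done.

```bash
mkdir -p pics
cat > h.py <<'E'
import numpy as np, cv2
from scipy.spatial.transform import Rotation as Ro
from cell import manip
def params(n):
    p=manip.camera_params(n); f=192/np.tan(np.radians(p["fovy"])/2)
    return p,f
def att(p):
    a=np.array(p["attitude"],float)
    return a if a.shape==(3,3) else Ro.from_euler('xyz',a).as_matrix()
def ray(p,f,uv,z):
    uv=np.atleast_2d(np.array(uv,float)); d=np.c_[(uv[:,0]-p["cx"])/f,(uv[:,1]-p["cy"])/f,np.ones(len(uv))]@att(p).T
    o=np.array(p["origin"],float); t=(z-o[2])/d[:,2]
    return o+d*t[:,None]
def snap(n,name):
    p,f=params(n); im=manip.camera(n)
    np.save(f"pics/{name}.npy",im); cv2.imwrite(f"pics/{name}.png",im[:,:,::-1]); return im,p,f
E
python3 - <<'E'
from h import *
print(manip.tip_reach, manip.read_state())
ims=[]
for n in("scene","wrist","side"):
    im,p,f=snap(n,n+"0"); print(n,p); ims.append(im)
c=np.vstack([np.hstack(ims[:2]),np.hstack([ims[2],ims[2]*0])])
cv2.imwrite("pics/all0.png",cv2.resize(c[:,:,::-1],(800,600),interpolation=cv2.INTER_AREA))
E
```

```text
14.0 {'clock': 0.0, 'joints': array([-6.66048719e-02,  3.00498098e-01,  1.52159606e+00, -2.91328766e-05,
        1.32069535e+00, -6.65972241e-02]), 'qd': array([ 0.00113575, -0.0022376 , -0.00015463, -0.00165122, -0.00098905,
        0.00190873]), 'effort': array([-1.53750298e-03, -5.31805658e+01, -3.52735734e+01,  7.07558286e-02,
        2.43994006e-02, -4.79655944e-05]), 'eef_pos': array([5.49747579e+02, 3.96439283e-03, 2.18865176e+02]), 'eef_rot': array([-3.14039657e+00, -5.14932928e-05,  1.57079588e+00]), 'wrist_force': array([ 0.26095327,  0.54247946, -0.05384607]), 'moment': array([-0.01426684, -0.02955959,  0.04725391]), 'finger_force': 0.0, 'finger_gap': 94.03309446858698}
scene {'fovy': 49.77799180959087, 'cx': 253.83846482707276, 'cy': 192.04083802811323, 'origin': array([ -383.47601406, -1147.08525715,   738.4824467 ]), 'attitude': array([-2.05924471, -0.00910585, -0.72185171])}
wrist {'fovy': 66.51805085522011, 'cx': 259.4339830143877, 'cy': 192.43852711456574, 'origin': array([550.15138193,  71.8130868 , 384.38571868]), 'attitude': array([ 2.89139840e+00, -6.18800612e-04,  3.91261973e-04])}
side {'fovy': 45.896537596863176, 'cx': 250.1222687138142, 'cy': 191.43661656886638, 'origin': array([-255.03529006, 1371.24639087,  976.44568188]), 'attitude': array([-2.07479841,  0.02059337, -2.6962078 ])}
```

View pics/scene0.png

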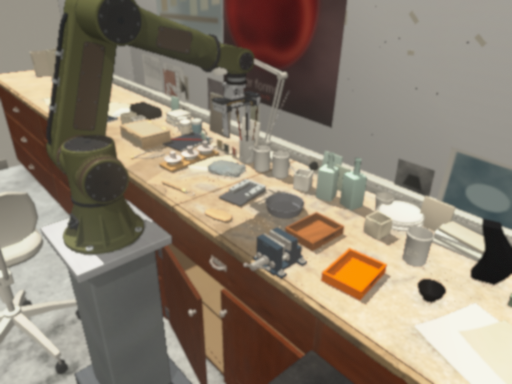

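View pics/all0.png

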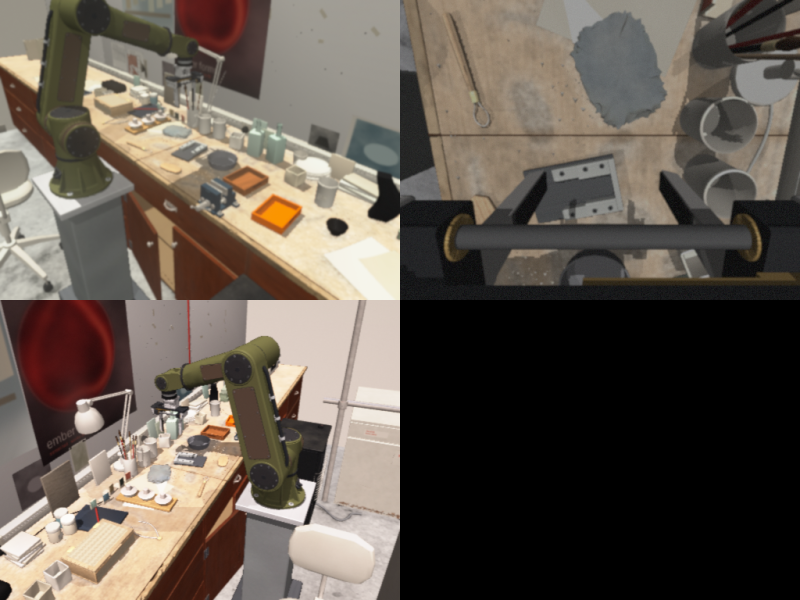

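The scene view shows the board with lids near (188,155), the gauge near (243,191), the tub at (285,204), the brown tray at (315,230), and a bright orange decoy tray at (355,272). The wrist view looks towards +y, with the gauge partly between the fingers.

Run:
```python
from h import *
p,f=params("scene")
for n,uv,z in(("lids",[[172,158],[189,153],[207,147]],40),("gauge",[[243,191]],15),("tub",[[285,204]],30),("tray",[[315,230]],25),("orange",[[355,270]],25)): print(n,ray(p,f,uv,z).round())
p,f=params("side")
print(ray(p,f,[[(128)*1.28,(486-300)*1.28],[145*1.28,(491-300)*1.28],[163*1.28,(496-300)*1.28]],40).round())
a=cv2.imread("pics/scene0.png")[120:260,140:360]; cv2.imwrite("pics/c1.png",cv2.resize(a,(800,509),interpolation=cv2.INTER_CUBIC))
```

```text
lids [[429. 291.  40.]
 [514. 290.  40.]
 [615. 297.  40.]]
gauge [[496. -97.  15.]]
tub [[ 526. -287.   30.]]
tray [[ 487. -459.   25.]]
orange [[ 420. -661.   25.]]
[[631. 288.  40.]
 [536. 289.  40.]
 [442. 289.  40.]]
```

View pics/c1.png

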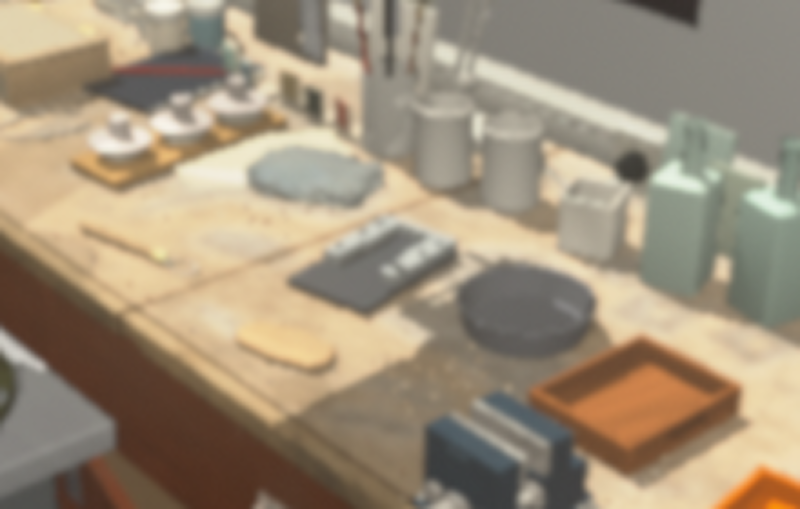

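The crop confirms three lids on the board, with the dark gauge plate and bright jaws at crop (380,255), the dark tub at (525,305), and the brown wooden tray at (640,400). I'll look at the gauge and tub from closer with the wrist camera.

```bash
python3 -m creep '[[1,[-14,-4,0],0],[1,[-14,-4,0],0],[1,[-14,-4,0],0],[1,[-14,-4,0],0],[1,[-14,-4,0],0],[1,[-14,-4,0],0]]'
python3 - <<'E'
from h import *
im,p,f=snap("wrist","w1"); print(p)
cv2.imwrite("pics/w1b.png",cv2.resize(im[:,:,::-1],(800,600),interpolation=cv2.INTER_CUBIC))
E
```

```text
clock: 0.75
eef_pos: [510.2, -139.2, 219.3]
eef_rot: [-3.141, -0.0, 1.572]
wrist_force: [-0.2, 0.3, -0.1]
finger_gap: 94.2
finger_force: 0.0
{'fovy': 66.51805085522011, 'cx': 259.4339830143877, 'cy': 192.43852711456574, 'origin': array([510.3795156 , -67.45165429, 384.83380918]), 'attitude': array([ 2.89156306e+00, -1.57140522e-03,  1.06230940e-03])}
```

View pics/w1b.png

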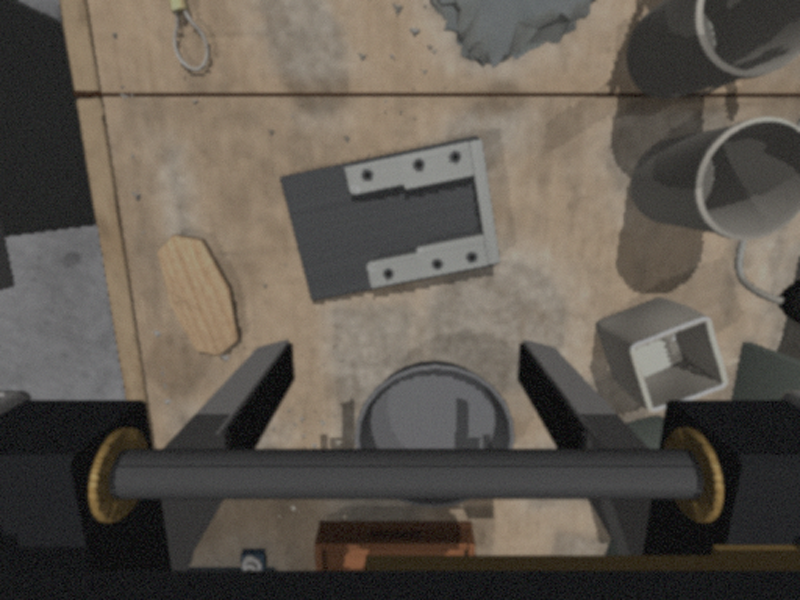

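The wrist view shows the gauge cleanly: plate corners at about (282,178) and (313,300), jaw back corners at (480,137) and (498,262). The mouth faces left towards the robot. The tub is at (435,430) and the wooden tray is at the bottom. Next I measure the gauge from its bright jaw mask.

Run:
```python
from h import *
im=np.load("pics/w1.npy")
R=manip.read_state(); p,f=params("wrist")
hsv=cv2.cvtColor(im,cv2.COLOR_RGB2HSV); s=1.5625
roi=np.zeros(im.shape[:2],np.uint8); roi[int(125/s):int(310/s),int(270/s):int(510/s)]=1
m=((hsv[...,1]<40)&(hsv[...,2]>110)&(roi>0)).astype(np.uint8)
m=cv2.morphologyEx(m,cv2.MORPH_CLOSE,np.ones((3,3)))
n,l,st,ce=cv2.connectedComponentsWithStats(m); 
for i in np.argsort(-st[1:,4])[:4]+1: print(st[i])
k=1+np.argmax(st[1:,4]); m=(l==k).astype(np.uint8)
c=max(cv2.findContours(m,cv2.RETR_EXTERNAL,cv2.CHAIN_APPROX_NONE)[0],key=cv2.contourArea)[:,0]
w=ray(p,f,c,22)[:,:2].astype(np.float32)
r=cv2.minAreaRect(w); print("jaws rect",r); print(cv2.boxPoints(r).round(1))
pl=((hsv[...,2]<95)&(hsv[...,1]<60)&(roi>0)).astype(np.uint8)|m
pl=cv2.morphologyEx(pl,cv2.MORPH_OPEN,np.ones((3,3)))
c2=max(cv2.findContours(pl,cv2.RETR_EXTERNAL,cv2.CHAIN_APPROX_NONE)[0],key=cv2.contourArea)[:,0]
r2=cv2.minAreaRect(ray(p,f,c2,10)[:,:2].astype(np.float32)); print("plate rect z10",r2,cv2.boxPoints(r2).round(1))
# gap profile in gauge frame from jaw rect
B=cv2.boxPoints(r); ctr=np.array(r[0])
e=[B[(i+1)%4]-B[i] for i in range(2)]; e=min(e,key=lambda v:abs(v[1]/v[0])); yaw=np.arctan2(e[1],e[0]); yaw=(yaw+np.pi/2)%np.pi-np.pi/2; print("yaw",np.degrees(yaw))
ax=np.array([np.cos(yaw),np.sin(yaw)]); ay=np.array([-ax[1],ax[0]])
ys,xs=np.nonzero(m); W=ray(p,f,np.c_[xs,ys],22)[:,:2]-ctr; gx=W@ax; gy=W@ay
for x in range(-50,55,6):
    q=gy[abs(gx-x)<1.5]
    if len(q): a=q[q>0]; b=q[q<0]; print(x, *(v.round(1) for v in (b.min(),b.max(),a.min(),a.max())) if len(a) and len(b) else '')
o=im.copy(); cv2.drawContours(o,[c[:,None]],-1,(255,0,0),1); cv2.drawContours(o,[c2[:,None]],-1,(0,255,0),1)
cv2.imwrite("pics/c2.png",cv2.resize(o[75:205,165:335,::-1],(680,520),interpolation=cv2.INTER_NEAREST))
```

```text
[ 221   80  105  118 4815]
[292  80  14   7  82]
[242 195  16   3  20]
[236 195   5   2   5]
jaws rect ((529.4619750976562, -98.24556732177734), (123.9409408569336, 142.4697723388672), 3.2705485820770264)
[[ 463.5  -30.7]
 [ 471.7 -172.9]
 [ 595.4 -165.8]
 [ 587.3  -23.6]]
plate rect z10 ((504.4052734375, -100.77313995361328), (179.5011749267578, 147.1151123046875), 3.2705485820770264) [[ 410.6  -32.5]
 [ 419.  -179.3]
 [ 598.2 -169.1]
 [ 589.8  -22.2]]
yaw 3.2705472
-50 -44.0 -27.3 28.7 48.5
-44 -46.9 -26.3 29.6 49.3
-38 -45.9 -25.4 30.4 50.1
-32 -45.0 -24.4 31.3 51.0
-26 -44.0 -23.5 32.1 51.8
-20 -43.1 -22.6 33.0 52.6
-14 -42.1 -21.7 29.2 54.4
-8 -41.2 -17.0 30.0 55.2
-2 -67.6 -16.1 30.9 56.0
4 -68.0 -15.2 31.7 56.8
10 -68.4 -14.3 32.5 57.7
16 -68.7 -13.4 33.4 58.4
22 -69.1 -12.5 34.2 59.3
28 -69.4 -11.6 35.0 60.0
34 -69.7 -10.7 36.9 60.8
40 -70.1 -11.0 1.1 62.7
46 -70.4 -0.3 0.8 71.2
52 -70.7 -0.7 0.6 70.8
```

View pics/c2.png

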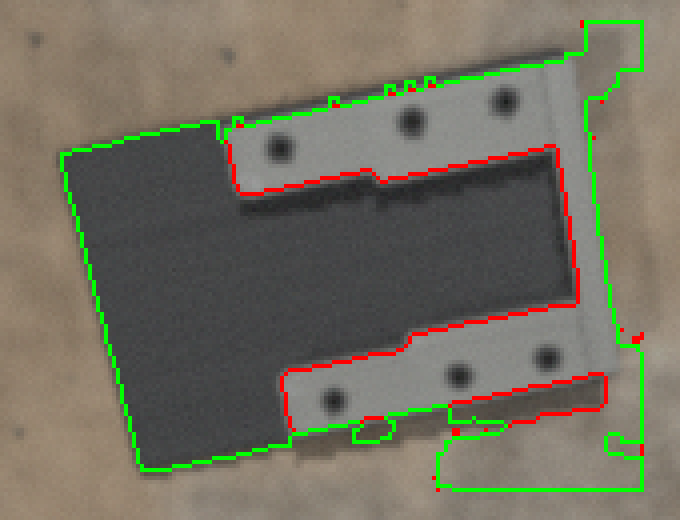

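The red and green contours show the jaws' inner edges cleanly, while the outer side leaks into shadow. I'll fit lines to the inner edges and the mouth faces only.

Run:
```python
from h import *
im=np.load("pics/w1.npy"); p,f=params("wrist")
g=cv2.GaussianBlur(cv2.cvtColor(im,cv2.COLOR_RGB2GRAY),(3,3),0).astype(float)
def edge(a,b,n=30,h=3.5):
    a=np.array(a)/4+[165,75]; b=np.array(b)/4+[165,75]; t=(b-a)/np.linalg.norm(b-a); nn=np.array([-t[1],t[0]])
    out=[]
    s=np.arange(-h,h+.01,.1)
    for k in np.linspace(0,1,n):
        q=a+(b-a)*k-.375+ s[:,None]*nn
        v=cv2.remap(g.astype(np.float32),q[:,0].astype(np.float32)[None],q[:,1].astype(np.float32)[None],cv2.INTER_LINEAR)[0]
        d=abs(np.gradient(cv2.GaussianBlur(v[None],(0,0),4)[0])); out.append(q[d.argmax()])
    return np.array(out)
E={"ugo":((250,192),(360,172)),"uno":((395,180),(545,151)),"lgo":((300,370),(395,352)),"lno":((425,333),(565,306)),"m1":((231,145),(237,185)),"m2":((284,382),(291,425)),"front":((70,180),(135,455)),"back":((558,160),(576,290))}
W={}
for k,(a,b) in E.items():
    z=10 if k=="front" else 22
    w=ray(p,f,edge(a,b),z)[:,:2]; W[k]=w
    vx,vy,x0,y0=cv2.fitLine(w.astype(np.float32),cv2.DIST_HUBER,0,.01,.01).ravel()
    print(k,"ang",np.degrees(np.arctan2(vy,vx)).round(2),"pt",x0.round(1),y0.round(1))
yaws=[]
for k in("ugo","uno","lgo","lno"):
    vx,vy,*_=cv2.fitLine(W[k].astype(np.float32),cv2.DIST_HUBER,0,.01,.01).ravel(); yaws.append(np.arctan2(vy,vx) if vx>0 else np.arctan2(-vy,-vx))
yaw=np.average(yaws,weights=[1,2,1,2]); ax=np.array([np.cos(yaw),np.sin(yaw)]); ay=np.array([-ax[1],ax[0]])
print("yaw",np.degrees(yaw))
for k,w in W.items(): print(k, "along",np.median(w@ax).round(2),"across",np.median(w@ay).round(2))
```

```text
ugo ang 11.26 pt 488.9 -71.5
uno ang 11.44 pt 542.1 -64.8
lgo ang 11.59 pt 502.4 -122.9
lno ang 11.37 pt 551.0 -109.1
m1 ang -78.92 pt 466.5 -67.6
m2 ang -80.21 pt 480.8 -138.7
front ang -78.57 pt 420.3 -108.3
back ang -78.59 pt 568.0 -84.7
yaw 11.411798814465303
ugo along 465.09 across -166.79
uno along 514.66 across -170.76
lgo along 466.68 across -219.86
lno along 514.04 across -215.96
m1 along 443.91 across -156.33
m2 along 443.87 across -230.52
front along 390.52 across -193.81
back along 540.05 across -193.4
```

Gauge found: mouth at about (477.6, -100.8) with yaw 11.4°, and the measured gaps of 53.1 and 45.2 mm match the stated dimensions. Next I look at the lids.

```bash
python3 -m creep '[[1,[38,-6,0],0],[1,[38,-6,0],0],[1,[38,-6,0],0],[1,[38,-6,0],0],[1,[38,-6,0],0],[1,[38,-6,0],0],[1,[38,-6,0],0],[1,[38,-6,0],0],[1,[38,-6,0],0],[1,[38,-6,0],0],[1,[38,-6,0],0]]'
python3 - <<'E'
from h import *
print(manip.read_state()["eef_pos"])
im,p,f=snap("wrist","w2"); print(p)
hsv=cv2.cvtColor(im,cv2.COLOR_RGB2HSV)
m=((hsv[...,1]<35)&(hsv[...,2]>150)).astype(np.uint8)
n,l,st,ce=cv2.connectedComponentsWithStats(m)
for i in np.argsort(-st[1:,4])[:8]+1: print(st[i],ce[i].round(1),ray(p,f,ce[i],40).round(1))
cv2.imwrite("pics/w2b.png",cv2.resize(im[:,:,::-1],(800,600),interpolation=cv2.INTER_CUBIC))
E
```

```text
clock: 1.9
eef_pos: [450.0, 239.6, 219.4]
eef_rot: [-3.141, 0.0, 1.571]
wrist_force: [0.1, -0.8, 0.3]
finger_gap: 94.0
finger_force: 0.0
[449.95984333 239.6328205  219.40151708]
{'fovy': 66.51805085522011, 'cx': 259.4339830143877, 'cy': 192.43852711456574, 'origin': array([450.17643007, 311.46189521, 384.87000981]), 'attitude': array([ 2.89112997e+00, -1.64518592e-03,  4.76118745e-04])}
[225  98  45  26 435] [246.7 109.6] [[436.3 320.1  40. ]]
[300  99  32  24 202] [316.1 109.1] [[515.  320.8  40. ]]
[376  94  24  22 100] [385.5 103.9] [[593.1 326.4  40. ]]
[241 123  16  16  86] [248.3 129.5] [[437.9 298.1  40. ]]
[261 125  19  20  73] [271.7 135.3] [[464.9 291.6  40. ]]
[220 114  18  15  71] [227.8 122.3] [[414.5 306.2  40. ]]
[374 126  16  14  55] [381.3 132. ] [[591.6 295.4  40. ]]
[416 131  11  10  35] [421.6 135.3] [[638.8 291.6  40. ]]
```

View pics/w2b.png

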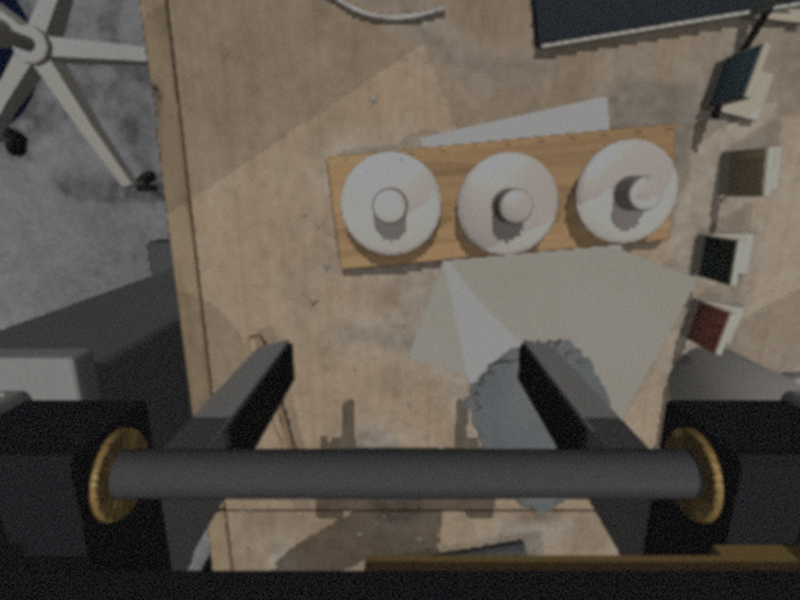

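The wrist view shows the board with the three lids; the near one (left) has its cap at about (391,203) and knob top at (390,207). I'll refine these with circle fits.

Run:
```python
from h import *
im=np.load("pics/w2.npy"); p,f=params("wrist")
g=cv2.GaussianBlur(cv2.resize(cv2.cvtColor(im,cv2.COLOR_RGB2GRAY),None,fx=4,fy=4,interpolation=cv2.INTER_CUBIC),(0,0),2)
for nm,r0,r1,z,p2 in(("cap",115,140,38,20),("knob",36,52,66.5,12)):
    y0,x0=380,820
    c=cv2.HoughCircles(g[y0:680,x0:1180],cv2.HOUGH_GRADIENT,1,400 if nm=="cap" else 60,param1=60,param2=p2,minRadius=r0,maxRadius=r1)
    for q in c[0][:3]:
        uv=[(q[0]+x0+.5)/4-.5,(q[1]+y0+.5)/4-.5]; print(nm,np.round(uv,2),q[2]/4,ray(p,f,uv,z).round(1), "diam mm",2*q[2]/4/f*(384.9-z))
```

```text
Traceback (most recent call last):
TypeError: 'NoneType' object is not subscriptable
```

Run:
```python
from h import *
im=np.load("pics/w2.npy"); p,f=params("wrist")
hsv=cv2.cvtColor(im,cv2.COLOR_RGB2HSV)
S=hsv[...,1]; print(S[130,215:290:3])
m=((S<65)).astype(np.uint8); m[:, :212]=0; m[:,288:]=0; m[:92]=0; m[168:]=0
m=cv2.morphologyEx(m,cv2.MORPH_OPEN,np.ones((5,5)))
c=max(cv2.findContours(m,cv2.RETR_EXTERNAL,cv2.CHAIN_APPROX_NONE)[0],key=cv2.contourArea)
(cx,cy),r=cv2.minEnclosingCircle(c); e=cv2.fitEllipse(cv2.convexHull(c)); print(cx,cy,r,e,ray(p,f,[[cx,cy],e[0]],38).round(1))
g=cv2.GaussianBlur(cv2.resize(cv2.cvtColor(im,cv2.COLOR_RGB2GRAY),None,fx=4,fy=4,interpolation=cv2.INTER_CUBIC),(0,0),2)
q=cv2.HoughCircles(g[450:610,920:1080],cv2.HOUGH_GRADIENT,1,40,param1=20,param2=8,minRadius=36,maxRadius=52)
if q is not None:
  for q in q[0][:3]: 
    uv=[(q[0]+920.5)/4-.5,(q[1]+450.5)/4-.5]; print(np.round(uv,2),q[2]/4,ray(p,f,uv,66.5).round(1))
```

```text
[ 98  25   8   8   5   7   3   2  16   5   3   2   7   5  17  24  23  26
  21  10  10   9  28 103 103]
242.09835815429688 123.09835815429688 43.27849578857422 ((244.8575897216797, 123.64696502685547), (65.37466430664062, 85.59437561035156), 143.25808715820312) [[431.  305.   38. ]
 [434.2 304.4  38. ]]
[249.  131.5] 10.0 [[439.8 296.8  66.5]]
[248.5 142. ] 9.6 [[439.2 285.7  66.5]]
```

Cap row and knob fit agree: near lid at about (440, 297). I approach above it with the fingers part open, descending to TCP z of about 70 first.

```bash
python3 -m creep '[[0.06,[5.7,-1,0],0],[0.06,[5.7,-1,0],0],[0.06,[5.7,-1,5],0],[0.06,[5.7,-1,10],0],[0.06,[5.7,-1,13],0],[0.06,[5.7,-1,14],0],[0.06,[5.7,-1,15],0],[0.06,[5.7,-1,15.7],0],[0.06,[5.7,-1,16.1],0],[0.06,[5.7,-1,16.1],0]]'
python3 - <<'E'
from h import *
im,p,f=snap("wrist","w3"); a=snap("side","s3")[0][200:310,120:270]
im=cv2.resize(im,(640,480)); a=cv2.resize(a,(800,587),interpolation=cv2.INTER_CUBIC)
cv2.imwrite("pics/s3c.png",a[:,:,::-1])
E
```

```text
clock: 2.95
eef_pos: [440.3, 297.1, 58.9]
eef_rot: [3.141, -0.0, 1.571]
wrist_force: [-0.3, -0.0, 0.3]
finger_gap: 49.8
finger_force: 0.0
```

View pics/s3c.png

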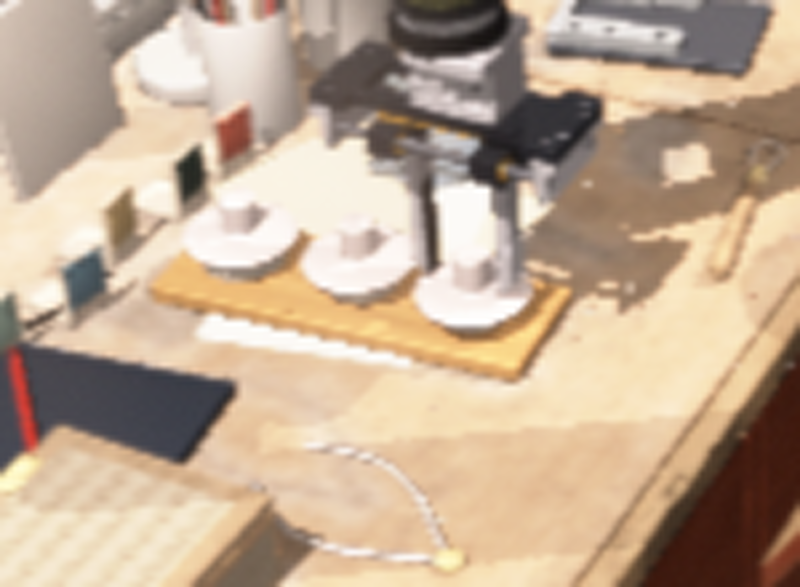

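The side crop shows the knob at (470,265) centred between the fingers, clear of the neighbouring lids. Close.

```bash
python3 -m creep '[[-0.4,[0,0,0],0],[-0.6,[0,0,0],0],[-0.8,[0,0,0],0],[-0.8,[0,0,0],0],[-0.8,[0,0,0],0],[-0.8,[0,0,0],0],[-0.8,[0,0,0],0]]' 15
```

```text
clock: 3.75
eef_pos: [440.0, 297.0, 58.5]
eef_rot: [-3.142, -0.0, 1.571]
wrist_force: [-1.7, 0.2, 1.6]
finger_gap: 23.7
finger_force: 15.0
```

```bash
python3 -m creep '[[-0.8,[0,0,-2],0],[-0.8,[0,0,-6],0],[-0.8,[0,0,-9],0],[-0.8,[-4,0,-9],0],[-0.8,[-8,0,-9],-1],[-0.8,[-12,0,-9],-2],[-0.8,[-16,0,-9],-2.28],[-0.8,[-20,0,-9],-2.28],[-0.8,[-24,0,-9],-2.28],[-0.8,[-28,0,-9],-2.28],[-0.8,[-32,0,-9],-2.28],[-0.8,[-34,0,-9],-2.28]]' 15
python3 - <<'E'
from h import *
im,p,f=snap("wrist","w4"); im2=snap("scene","sc4")[0][130:230,150:300]
s=manip.read_state(); print(s["eef_pos"],s["eef_rot"],s["wrist_force"])
cv2.imwrite("pics/w4b.png",np.vstack([cv2.resize(im,(400,300)),cv2.resize(im2,(400,267),interpolation=cv2.INTER_CUBIC)])[:,:,::-1])
E
```

```text
clock: 4.95
eef_pos: [439.7, -45.5, 148.3]
eef_rot: [-3.141, 0.0, 1.768]
wrist_force: [1.0, 0.0, -0.8]
finger_gap: 23.6
finger_force: 15.0
[439.82152163 -45.04016292 148.27290762] [-3.14134629e+00  2.62698651e-04  1.76675375e+00] [ 0.46659261  0.84747441 -2.52864734]
```

View pics/w4b.png

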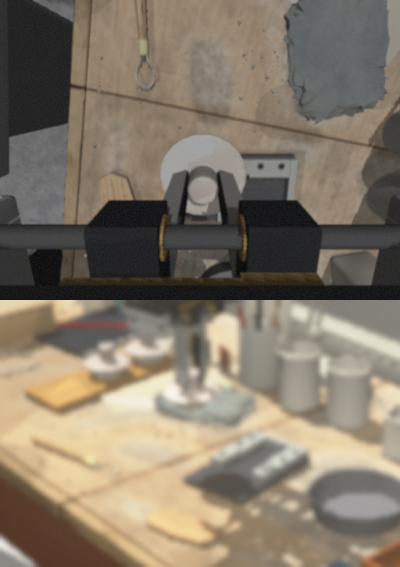

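The lid hangs upright in the fingers (top half: knob at about (202,190), cap around it) and the other two lids still stand on the board. I check the lateral offset of the lid in the grip.

Run:
```python
from h import *
im=np.load("pics/w4.npy"); p,f=params("wrist"); s=manip.read_state(); t=s["eef_pos"]; R=Ro.from_euler('xyz',s["eef_rot"]).as_matrix()
g=cv2.GaussianBlur(cv2.resize(cv2.cvtColor(im,cv2.COLOR_RGB2GRAY),None,fx=4,fy=4,interpolation=cv2.INTER_CUBIC),(0,0),2)
for nm,(x0,x1,y0,y1),r,z in(("knob",(225,292,205,275),(52,84),156.5),("cap",(190,330,160,290),(185,240),129)):
    q=cv2.HoughCircles(g[y0*4:y1*4,x0*4:x1*4],cv2.HOUGH_GRADIENT,1,40,param1=20,param2=8,minRadius=r[0],maxRadius=r[1])
    if q is None: continue
    for q in q[0][:3]:
        uv=[q[0]/4+x0-.4,q[1]/4+y0-.4]; w=ray(p,f,uv,z)[0]; print(nm,np.round(uv,1),q[2]/4,"offset in tool",(R.T@(w-t)).round(1),"r mm",q[2]/4/f*(p["origin"][2]-z))
```

```text
knob [259. 230.] 18.3 offset in tool [ 9.3  0.2 -8.2] r mm 9.828308606119494
knob [259.2 246. ] 20.3 offset in tool [-0.6  0.4 -8.2] r mm 10.902440739001284
knob [249.2 256.5] 17.75 offset in tool [-7.3 -5.5 -8.2] r mm 9.532922679325893
cap [259. 227.] 55.45 offset in tool [ 0.5  0.2 19.3] r mm 34.98914380595359
cap [259.7 263.2] 51.475 offset in tool [-26.3   0.8  19.3] r mm 32.480903502999126
cap [287.2 238.2] 47.675 offset in tool [-7.6 19.4 19.3] r mm 30.08309073584603
```

The lid is centred in the tool to within about 0.6 mm. I move over the plate in front of the mouth and lower to just above it.

```bash
python3 -m creep '[[-0.8,[-3,-0.6,0],0],[-0.8,[-6.4,-1.25,1],0],[-0.8,[-6.4,-1.25,4],0],[-0.8,[-6.4,-1.25,7],0],[-0.8,[-6.4,-1.25,8.5],0],[-0.8,[-6.4,-1.25,9],0],[-0.8,[-6.4,-1.25,9],0],[-0.8,[-6.4,-1.25,9],0],[-0.8,[-6.4,-1.25,9],0]]' 15
python3 -c "
from h import *
s=manip.read_state();print(s['eef_pos'],s['eef_rot'],s['wrist_force'])"
```

```text
clock: 5.95
eef_pos: [440.9, -108.2, 59.3]
eef_rot: [3.14, 0.001, 1.77]
wrist_force: [0.5, 0.3, -2.3]
finger_gap: 23.8
finger_force: 15.0
[ 440.92714086 -108.18687374   59.34917585] [3.14016411e+00 7.88670788e-04 1.77001699e+00] [ 0.47299159  0.33834744 -2.29444309]
```

```bash
python3 -m creep '[[-0.8,[0,0,0.2],0],[-0.8,[0,0,0.4],0],[-0.8,[0,0,0.45],0],[-0.8,[0,0,0.5],0],[-0.8,[0,0,0.5],0]]' 15
```

```text
clock: 6.45
eef_pos: [440.4, -108.2, 53.6]
eef_rot: [-3.142, -0.0, 1.77]
wrist_force: [-2.0, 1.3, 1.3]
finger_gap: 23.5
finger_force: 15.0
```

```bash
python3 -m creep '[[-0.8,[0,0,0.05],0],[-0.8,[0,0,0.05],0],[-0.8,[0,0,0.05],0]]' 15
```

```text
clock: 6.75
eef_pos: [440.4, -108.1, 53.5]
eef_rot: [3.142, -0.0, 1.77]
wrist_force: [-4.4, 2.5, 10.9]
finger_gap: 23.2
finger_force: 15.0
```

```bash
python3 -m creep '[[-0.8,[0,0,-0.05],0],[-0.8,[0,0.2,-0.05],0],[-0.8,[0,0.4,-0.05],0],[-0.8,[0,0.7,-0.05],0],[-0.8,[0,1,-0.05],0],[-0.8,[0,1.3,-0.05],0],[-0.8,[0,1.6,-0.05],0],[-0.8,[0,1.9,-0.05],0],[-0.8,[0,2.1,-0.05],0],[-0.8,[0,2.1,-0.05],0]]' 15
```

```text
clock: 7.75
eef_pos: [461.4, -104.0, 53.5]
eef_rot: [3.141, 0.0, 1.77]
wrist_force: [-1.3, -0.1, 3.2]
finger_gap: 23.4
finger_force: 15.0
```

```bash
python3 -m creep '[[-0.8,[0,0.15,0],0],[-0.8,[0,0.3,0],0],[-0.8,[0,0.45,0],0],[-0.8,[0,0.6,0],0],[-0.8,[0,0.7,0],0],[-0.8,[0,0.7,0],0],[-0.8,[0,0.7,0],0]]' 15
```

```text
clock: 8.45
eef_pos: [467.9, -102.7, 53.5]
eef_rot: [3.142, 0.0, 1.77]
wrist_force: [-3.6, 0.0, 5.4]
finger_gap: 24.0
finger_force: 15.0
```

```bash
python3 -m creep '[[-0.8,[0,0.1,0],0],[-0.8,[0,0.2,0],0],[-0.8,[0,0.3,0],0],[-0.8,[0,0.3,0],0]]' 15
```

```text
clock: 8.85
eef_pos: [470.8, -102.1, 53.5]
eef_rot: [-3.141, 0.0, 1.77]
wrist_force: [-4.3, -0.9, 6.0]
finger_gap: 23.4
finger_force: 15.0
```

```bash
python3 -m creep '[[-0.8,[0,0.1,-0.03],0],[-0.8,[0,0.2,-0.03],0],[-0.8,[0,0.3,-0.03],0],[-0.8,[0,0.4,-0.03],0],[-0.8,[0,0.5,-0.03],0],[-0.8,[0,0.5,-0.03],0]]' 15
```

```text
clock: 9.45
eef_pos: [475.8, -101.0, 53.6]
eef_rot: [3.142, -0.0, 1.77]
wrist_force: [0.2, 0.2, -2.2]
finger_gap: 23.6
finger_force: 15.0
```

Past the −11 mm point with no resistance, so the lid is not too big. Continue with light plate contact.

```bash
python3 -m creep '[[-0.8,[0,0.2,0.01],0],[-0.8,[0,0.5,0.01],0],[-0.8,[0,0.8,0.01],0],[-0.8,[0,1.1,0.01],0],[-0.8,[0,1.4,0.01],0],[-0.8,[0,1.7,0.01],0],[-0.8,[0,2,0.01],0],[-0.8,[0,2.2,0.01],0],[-0.8,[0,2.4,0.01],0],[-0.8,[0,2.4,0.01],0]]' 15
```

```text
clock: 10.45
eef_pos: [499.4, -96.3, 53.6]
eef_rot: [3.141, 0.0, 1.77]
wrist_force: [0.0, 0.1, -2.8]
finger_gap: 23.6
finger_force: 15.0
```

```bash
python3 -m creep '[[-0.8,[0,0.1,0.02],0],[-0.8,[0,0.2,0.02],0],[-0.8,[0,0.3,0.02],0],[-0.8,[0,0.4,0.02],0],[-0.8,[0,0.5,0.02],0],[-0.8,[0,0.6,0.02],0],[-0.8,[0,0.7,0.02],0],[-0.8,[0,0.7,0.02],0]]' 15
```

```text
clock: 11.25
eef_pos: [506.2, -95.0, 53.5]
eef_rot: [3.141, 0.0, 1.77]
wrist_force: [-1.4, -0.0, 2.9]
finger_gap: 23.5
finger_force: 15.0
```

```bash
python3 -m creep '[[-0.8,[0,0.05,0],0],[-0.8,[0,0.1,0],0],[-0.8,[0,0.15,0],0],[-0.8,[0,0.2,0],0],[-0.8,[0,0.2,0],0]]' 15
```

```text
clock: 11.75
eef_pos: [508.1, -94.6, 53.5]
eef_rot: [3.142, 0.0, 1.77]
wrist_force: [-3.8, -0.6, 4.7]
finger_gap: 23.8
finger_force: 15.0
```

```bash
python3 -m creep '[[-0.8,[0,0.05,-0.01],0],[-0.8,[0,0.1,-0.01],0],[-0.8,[0,0.15,-0.01],0],[-0.8,[0,0.2,-0.01],0],[-0.8,[0,0.2,-0.01],0]]' 15
```

```text
clock: 12.25
eef_pos: [510.1, -94.2, 53.5]
eef_rot: [3.141, 0.0, 1.77]
wrist_force: [-2.6, -0.3, 3.1]
finger_gap: 23.7
finger_force: 15.0
```

```bash
python3 -m creep '[[-0.8,[0,0.1,-0.01],0],[-0.8,[0,0.2,-0.01],0],[-0.8,[0,0.3,-0.01],0],[-0.8,[0,0.4,-0.01],0],[-0.8,[0,0.5,-0.01],0],[-0.8,[0,0.6,-0.01],0],[-0.8,[0,0.6,-0.01],0]]' 15
```

```text
clock: 12.95
eef_pos: [516.0, -93.0, 53.6]
eef_rot: [3.141, 0.0, 1.77]
wrist_force: [0.7, -0.8, -0.9]
finger_gap: 23.8
finger_force: 15.0
```

Past +39 mm with no resistance, so it goes through the step into the narrow gap. I run it on towards the back stop.

```bash
python3 -m creep '[[-0.8,[0,0.2,0.01],0],[-0.8,[0,0.5,0.01],0],[-0.8,[0,0.8,0.01],0],[-0.8,[0,1.1,0.01],0],[-0.8,[0,1.4,0.01],0],[-0.8,[0,1.7,0.01],0],[-0.8,[0,2,0.01],0],[-0.8,[0,2.3,0.01],0],[-0.8,[0,2.6,0.01],0],[-0.8,[0,2.7,0.01],0],[-0.8,[0,2.7,0.01],0]]' 15
```

```text
clock: 14.05
eef_pos: [542.5, -87.6, 53.5]
eef_rot: [3.141, 0.0, 1.77]
wrist_force: [0.4, 1.1, 0.6]
finger_gap: 23.2
finger_force: 15.0
```

```bash
python3 -m creep '[[-0.8,[0,0.1,0],0],[-0.8,[0,0.2,0],0],[-0.8,[0,0.3,0],0],[-0.8,[0,0.3,0],0]]' 15
```

```text
clock: 14.45
eef_pos: [545.4, -87.1, 53.6]
eef_rot: [3.141, 0.0, 1.77]
wrist_force: [-0.5, -0.5, 0.0]
finger_gap: 23.5
finger_force: 15.0
```

At about +69 mm; the last bit to the stop goes in small steps.

```bash
python3 -m creep '[[-0.8,[0,0.05,0],0],[-0.8,[0,0.1,0],0],[-0.8,[0,0.15,0],0],[-0.8,[0,0.15,0],0]]' 15
```

```text
clock: 14.85
eef_pos: [546.3, -86.8, 53.5]
eef_rot: [-3.14, -0.0, 1.77]
wrist_force: [-6.5, -1.4, 4.4]
finger_gap: 23.6
finger_force: 15.0
```

```bash
python3 -m creep '[[-0.8,[0,0.03,0],0],[-0.8,[0,0.06,0],0],[-0.8,[0,0.06,0],0]]' 15
```

```text
clock: 15.15
eef_pos: [546.5, -86.8, 53.6]
eef_rot: [-3.139, -0.0, 1.77]
wrist_force: [-10.0, -2.0, 8.5]
finger_gap: 23.3
finger_force: 15.0
```

The lid met the back stop at about +70 mm (10 N), so it is too small and goes in the tub. Back off, lift clear, and compute the tub centre from the earlier view.

```bash
python3 -m creep '[[-0.8,[0,-0.2,0],0],[-0.8,[0,-0.3,0],0],[-0.8,[0,-0.3,-1],0],[-0.8,[0,-0.3,-4],0],[-0.8,[0,-0.3,-8],0],[-0.8,[0,-0.3,-9],0],[-0.8,[-3,-0.3,-9],0],[-0.8,[-6,-0.3,-9],0],[-0.8,[-8,-0.3,-9],0],[-0.8,[-8,-0.3,-9],0]]' 15
python3 - <<'E'
from h import *
p,f=params("wrist"); q=dict(p); q["origin"]=np.array([510.38,-67.45,384.83]); q["attitude"]=[2.89156306e+00,-1.57140522e-03,1.06230940e-03]
s=1.5625
print(ray(q,f,np.array([[435.5,362],[358,430],[513,430],[435.5,502]])/s,35).round(1))
im,p,f=snap("wrist","w5"); sc=snap("scene","sc5")[0]
cv2.imwrite("pics/w5b.png",np.hstack([cv2.resize(im,(400,300)),cv2.resize(sc[150:270,220:380],(400,300),interpolation=cv2.INTER_CUBIC)])[:,:,::-1])
p,f=params("scene"); print(ray(p,f,[[285,198.5]],35).round(1))
hsv=cv2.cvtColor(np.load("pics/scene0.npy"),cv2.COLOR_RGB2HSV); m=((hsv[...,2]<115)&(hsv[...,1]<60)).astype(np.uint8); m[:190]=0;m[222:]=0;m[:,:262]=0;m[:,308:]=0
n,l,st,ce=cv2.connectedComponentsWithStats(m); k=1+st[1:,4].argmax(); print(st[k])
x,y,w,h,_=st[k]; print(ray(p,f,[[x,y+12],[x+w,y+12],[x+w/2,y]],35).round(1))
E
```

```text
clock: 16.15
eef_pos: [560.1, -167.5, 142.9]
eef_rot: [-3.141, -0.0, 1.767]
wrist_force: [-0.1, 0.4, -2.6]
finger_gap: 23.3
finger_force: 15.0
[[ 535.7 -208.5   35. ]
 [ 470.9 -270.3   35. ]
 [ 602.8 -270.3   35. ]
 [ 538.  -341.6   35. ]]
[[ 547.8 -265.2   35. ]]
[266 194  37  25 693]
[[ 460.7 -260.6   35. ]
 [ 556.9 -342.6   35. ]
 [ 570.2 -240.3   35. ]]
```

View pics/w5b.png

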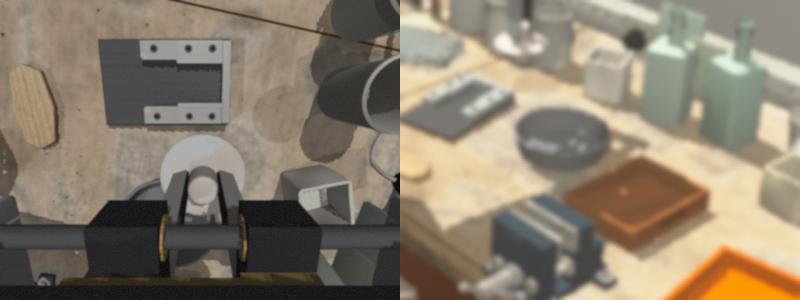

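The left view shows the lid held upright over the bench with the gauge behind it, empty. On the right the tub (565,135) and tray are clear. The tub centre is about (537, -277), so I move over it and descend.

```bash
python3 -m creep '[[-0.8,[-3,-1.3,0],0],[-0.8,[-6,-2.6,0],0],[-0.8,[-9,-3.9,0],0],[-0.8,[-10.3,-4.4,0],0],[-0.8,[-10.3,-4.4,2],0],[-0.8,[-10.3,-4.4,5],0],[-0.8,[-10.3,-4.4,7],0],[-0.8,[-10.3,-4.4,8.3],0],[-0.8,[-10.3,-4.4,8.8],0],[-0.8,[-10.3,-4.4,8.8],0],[-0.8,[-10.3,-4.4,8.8],0]]' 15
```

```text
clock: 17.35
eef_pos: [538.0, -275.4, 56.6]
eef_rot: [3.14, 0.001, 1.77]
wrist_force: [-0.4, -0.9, -3.0]
finger_gap: 23.4
finger_force: 15.0
```

```bash
python3 -m creep '[[-0.8,[0,0,0.15],0],[-0.8,[0,0,0.3],0],[-0.8,[0,0,0.45],0],[-0.8,[0,0,0.53],0],[-0.8,[0,0,0.53],0]]' 15
```

```text
clock: 17.85
eef_pos: [537.4, -275.3, 50.1]
eef_rot: [-3.141, -0.0, 1.77]
wrist_force: [0.2, -0.3, -2.0]
finger_gap: 23.7
finger_force: 15.0
```

```bash
python3 -m creep '[[-0.8,[0,0,0.05],0],[-0.8,[0,0,0.1],0],[-0.8,[0,0,0.14],0],[-0.8,[0,0,0.14],0],[-0.8,[0,0,0.14],0]]' 15
```

```text
clock: 18.35
eef_pos: [537.4, -275.3, 48.8]
eef_rot: [-3.142, -0.0, 1.77]
wrist_force: [-0.2, -0.6, -2.2]
finger_gap: 23.6
finger_force: 15.0
```

```bash
python3 -m creep '[[-0.8,[0,0,0.03],0],[-0.8,[0,0,0.03],0],[-0.8,[0,0,0.03],0]]' 15
```

```text
clock: 18.65
eef_pos: [537.5, -275.3, 48.6]
eef_rot: [3.141, 0.0, 1.77]
wrist_force: [-1.0, -0.3, -1.3]
finger_gap: 23.6
finger_force: 15.0
```

The weight is starting to come off, so the lid is on the floor within 0.1 mm. Settle slightly, open part-way, retreat upward.

```bash
python3 -m creep '[[-0.8,[0,0,0.01],0],[-0.8,[0,0,0.01],0],[-0.45,[0,0,0.01],0],[-0.3,[0,0,0.01],0],[-0.1,[0,0,0.01],0],[-0.1,[0,0,0.01],0],[-0.1,[0,0,0.01],0],[-0.1,[0,0,0.01],0]]' 15
```

```text
clock: 19.45
eef_pos: [537.4, -275.3, 48.4]
eef_rot: [-3.142, -0.0, 1.77]
wrist_force: [0.1, -0.3, 0.2]
finger_gap: 42.2
finger_force: 0.0
```

```bash
python3 -m creep '[[-0.1,[0,0,-1],0],[-0.1,[0,0,-3],0],[-0.1,[0,0,-7],0],[-0.1,[0,0,-12],0],[-0.1,[0,0,-16],0],[-0.1,[-3,0,-17],0],[-0.1,[-7,0,-17],0],[-0.1,[-7,0,-17],0],[-0.1,[-7,0,-17],0]]'
python3 - <<'E'
from h import *
im=snap("wrist","w6")[0]; sc=snap("scene","sc6")[0]
cv2.imwrite("pics/w6b.png",np.hstack([cv2.resize(im,(400,300)),cv2.resize(sc[130:250,150:310],(400,300),interpolation=cv2.INTER_CUBIC)])[:,:,::-1])
E
```

```text
clock: 20.35
eef_pos: [551.0, -344.3, 218.5]
eef_rot: [-3.141, -0.0, 1.769]
wrist_force: [0.4, -0.0, -0.7]
finger_gap: 42.4
finger_force: 0.0
```

View pics/w6b.png

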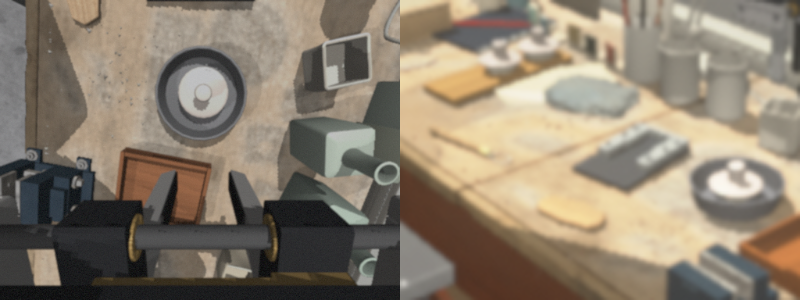

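The lid stands upright in the middle of the tub (left view at (202,92), right view at (735,185)). The other two lids still stand on the board, and the gripper is clear.

```bash
python3 -c "
from cell import manip
print(manip.sign_off())"
```

```text
the job is handed in; nothing more can be done
None
```

The near lid ran through the narrow gap to the back stop, so it is too small; I set it upright in the round grey tub, left the other two lids standing on the board, and handed the job in at about 20 s on the robot's clock.

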